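# Hang the sieve basket in the side-opening hook of the drying stand

## Robot

A 6-joint arm with a two-finger parallel gripper is mounted at the origin on the work surface. World frame = base frame: x ahead of the robot, y to its left, z up, the work surface at z = 0. Lengths are in m, angles in rad, forces in N, time in s.
With the tool pointing down it reaches from about 0.375 to 0.9 m from the base axis. Payload 3.1 kg.
Tool frame: the origin (TCP) lies on the centre line of the jaws, within the pads' length; the fingertips stand 25 mm ahead of it and the grasp point (between the pads) lies 6 mm ahead of it (robot.nose_length is the y of the fingertips in the tool frame, in m); y points along the fingers, z is the direction in which the jaws open and shut, and the axes are right-handed (so a half turn about y gives the same grasp; the last joint's range is limited). The gripper opens to 87 mm and grips with 3 to 60 N. Pads are 19 mm wide; open, the fingers measure 117 mm over their backs; the gripper's body (75 mm by 190 mm) begins 51 mm behind the grasp point.
Start: joints at [-1.319, 0.527, 1.433, -0, 1.181, -0.178], TCP at [0.261, -0.568, 0.248] pointing down, gripper open.
Joint ranges: [-3.08, 3.08], [-0.75, 2.2], [0.22, 2.44], [-1.43, 4.57], [0, 2.65], [-2.85, 2.85]. Speed limits (rad/s): [2.79, 2.79, 3.14, 3.14, 3.14, 3.14].

## Interface

Orientations are given as a unit quaternion [x, y, z, w].
In Python, from rig import robot, eyes, ticket gives the robot as it stands.
- The arm moves only by the tool play_rows, never from a script. Its argument "series" is a list of rows, each a list of 7 numbers: the opening, from 0 (shut) to 1 (fully open), then the shift along the tool's x, y, z scaled (see below), then the turn, a rotation vector about the tool's x, y, z scaled (see below). In form: [[claw, dx, dy, dz, ax, ay, az], ...]. A call has 1 to 12 rows; each row shifts and turns the commanded pose from where the row before left it, along the tool's axes as they then stand; what a row does not reach is not made up. The controller multiplies each number of a shift by 100 mm and each number of a turn by 180 degrees. A row lasts 1/12 s, in which the tool goes at most 41.7 mm and 7.16 degrees, less where a joint would pass 70% of its speed; a pose out of reach is approached as far as the arm can. A call with a number of a shift or a turn outside -1 to 1 is refused whole. A call with a gripper value outside its range is refused whole. The fingers move at their own pace and stop on an object; "grip_force" is the grip in N (left out, the last holds). Time passes only in rows, so rows that do not move let the fingers close. It gives the time, the measured TCP pose, the force and the opening at its end, in the units of the state.
- robot.get_obs(): the state, without advancing time (a new reading comes with each control period).
- eyes.camera(name): name is "scene" or "top" or "wrist"; returns the picture (420x560x3 uint8, red, green, blue); there is no depth.
- eyes.camera_params(name): a dict with "K" (3x3 intrinsics, pixels), "rvec" (rotation vector, rad) and "tvec" (3), from world to camera coordinates, as OpenCV has them. Camera axes: x right, y down, z forward; pixel columns grow to the right and rows downward; lengths in m; the calibration is good to about 2 mm. The wrist camera is an equidistant fisheye: a pixel r from the principal point sees the ray r / f radians off the axis. A picture is of the moment at which its call begins: read the wrist's pose just before it. camera_params takes no time and is no camera call; for the wrist camera it gives the pose at the moment of the call.
- ticket.hand_in(): hands the job in, once; it reports no verdict.
The state is a dict: "time": time; "q": joint angles; "joint_velocities": joint speeds; "joint_torque": joint torques, N m; "position": TCP position; "tool_rot": TCP orientation; "ft_force": force on the tool from outside, world axes, zero at the start; "moment": the same for the moment, N m; "grip_width": finger opening in m.
Only numpy, scipy, OpenCV 4.12 (cv2) and the standard library are available. Lean on these libraries where they do the work, as an engineer would, in place of code of your own. Each camera call takes 0.05 s, during which the arm holds its last target.

## Task

Pick up the steel sieve basket by its green grip and hang it on the blue hook of the drying stand: bring its cross bar in sideways under the hook's roof, let it down into the throat and press it gently fully home, so that the orange shoe goes all the way down, then let go and leave it hanging still and upright. The hook is clamped by hand and not quite where it is measured, so feel for it and never push on the stand with more than about 20 N; touch the stand only with the basket and leave everything else where it is.

Things in the scene. Friction and masses are not known exactly. Their poses are not given: they have to be found in the camera images.
- grip (a point): centre of the basket's green plastic grip block: 26 (x) by 14 (y, pinch it here) by 40 high, its top 20 mm above this point, on a stem 16 by 8 rising from the middle of the cross bar. Axes are the basket's: z up, x along the cross bar (the basket is the same after a half turn). When the basket stands, this point is 194 mm above its underside.
- bar (a point): middle of the basket's horizontal cross bar (round steel, 8 mm diameter, 105 long along x), 74 mm straight below grip and 120 mm above the basket's underside; same axes. A leg 6 mm thick goes down from each end of the bar to the pan, whose rim is 80 mm below the bar, so that the pan passes under the hook (underside 14 mm below home) only if it comes in sideways.
- basket: loose steel sieve basket: round pan 104 diameter and 40 high, two legs, cross bar and green grip, 214 high in all, about 0.28 to 0.46 kg. Origin: centre of its underside, z up, x along the bar. It starts upright on a 3 mm black rubber mat, 160 by 160.
- stand: fixed drying stand with the hook it carries; origin on the table, under the nominal place of the hung bar. y axis: from hook to post (steel, 18 across, 85 mm away at +y, top 217 above the table; base plate 12 high over y 40 to 140, x -55 to 55). The hook opens towards -y, and x is the direction of the hung cross bar.
- hook (a point): NOMINAL place of the cross bar's middle when hung fully home, 165 mm above the table; axes as stand. The real blue hook, clamped by hand, with all its parts, is off by up to 9 mm up or down and 6 mm along y, not shown by any reading (none along x, no tilt); it does not shift in use. Throat: y -6.5 to +6.5 about it, open upward below the roof; the 8 mm bar has 5 mm play.
- ledge (a point): NOMINAL landing point for the bar's middle: its axis here when it lies on the level ledge, 14 mm above and 30 mm (-y) out from hook; off just as the hook is. Hook = two equal blue plates 8 thick at x -22 and +22, gap of 36 between them free for the grip's stem. Ledge top is 10 mm above home, from y -42 to -6.5 of home; its part y -42 to -17 is open from above.
- roof (a point): NOMINAL middle of the roofs' outer edge, on their underside: 17 mm (-y) out from and 27 mm above hook; off just as the hook is. The roof covers y -17 to +6.5 of home, its top is 35 mm above home, nothing of the hook is higher. Back wall at y +6.5 of home, bridge between the plates from y +12. Below the hook the space is free for the pan.
- shoe (a joint): orange shoe across the bottom of the throat, in m: 0 = up (bar resting on it is 6 mm above home), 0.006 = fully down (bar home). It stays where pushed; it takes 8 N down to move it, more than the basket weighs, then ends on a firm rubber buffer (about 7 N per mm).
- jar: bystander, to be left alone: closed amber glass jar, 84 across, 150 high (mm); origin at the centre of its underside
- tall_jar: bystander, to be left alone: closed white jar, 90 across, 210 high (mm); origin at the centre of its underside
- bowl: bystander, to be left alone: open metal bowl, 110 across, 45 high (mm); origin at the centre of its underside
- cup: bystander, to be left alone: small white cup, 60 across, 50 high (mm); origin at the centre of its underside
- small_jar: bystander, to be left alone: small white jar with blue lid, 60 across, 80 high (mm); origin at the centre of its underside
- brush: bystander, to be left alone: cleaning brush lying flat, 160 long (mm); origin at the centre of its underside
- sieve_ring: bystander, to be left alone: brass ring, 100 across, 30 high (mm); origin at the centre of its underside
Mind the look-alikes: they are no part of the job. Leave any red look-alike of the basket alone.

How it is judged:
By the outcome, as a careful person would: the job done as asked, in the order asked, and still so for the second after the job is handed in, with the robot touching nothing.
It also fails if it takes over 51 s, if anything falls off the work surface, if the arm or the gripper's body presses on something with over 40 N, if the wrist force passes 120 N, or if a joint passes its speed limit or range.

## Working session

There is one attempt and no reset: what is moved stays moved. The work goes in short steps, Python scripts to look and compute and a tool call to move; the robot and the scene stay as the last step left them, time stands still between calls to the robot, and variables do not carry over. Pictures are saved under pics/ and viewed, and the job is handed in when it is done.

Besides the shell and the picture viewer there is one more tool, called after "Emit:" by a JSON object that holds its "method" and its "body". play_rows: Moves the arm, as the interface text tells. Its arguments: {"type":"object","properties":{"series":{"type":"array","items":{"type":"array","items":{"type":"number"}}},"grip_force":{"type":"number"}},"required":["series"]}

```bash
ls; mkdir -p pics; python3 - <<'E'
from rig import robot, eyes, ticket
import cv2
o=robot.get_obs(); print(o)
for n in ["scene","top","wrist"]:
    im=eyes.camera(n); cv2.imwrite(f"pics/{n}0.png",im[:,:,::-1]); print(n,eyes.camera_params(n))
E
```

```text
pics
{'time': 0.0, 'q': array([-1.31849123e+00,  5.28464445e-01,  1.43388992e+00, -1.41639179e-05,
        1.18139911e+00, -1.78508930e-01]), 'joint_velocities': array([-0.00037288,  0.00019402,  0.00109111, -0.00014004, -0.00029659,
       -0.00088956]), 'joint_torque': array([ 2.45207257e-04, -4.40044177e+01, -1.76592547e+01,  6.32848218e-02,
        5.82044001e-02, -1.72791392e-04]), 'position': array([ 0.26085363, -0.56721848,  0.24657658]), 'tool_rot': array([-0.15117516,  0.69152764, -0.69000109,  0.15110954]), 'ft_force': array([ 0.04448257,  0.37798141, -0.44747797]), 'moment': array([-0.00248936, -0.03403449, -0.02272885]), 'grip_width': 0.08711566909891764}
scene {'K': array([[447.51630109,   0.        , 273.93892707],
       [  0.        , 447.51630109, 205.38573197],
       [  0.        ,   0.        ,   1.        ]]), 'rvec': array([ 2.37516503,  0.7900748 , -0.28320393]), 'tvec': array([-0.40178119, -0.16654541,  1.65512306])}
top {'K': array([[492.72038282,   0.        , 286.41072437],
       [  0.        , 492.72038282, 212.74015515],
       [  0.        ,   0.        ,   1.        ]]), 'rvec': array([ 2.15228751, -2.14125756,  0.16062952]), 'tvec': array([1.01714298e-03, 5.64387210e-01, 1.51361425e+00])}
wrist {'K': array([[325.1922621 ,   0.        , 277.24220516],
       [  0.        , 325.1922621 , 210.66577281],
       [  0.        ,   0.        ,   1.        ]]), 'rvec': array([-2.46212458,  1.57778317,  0.19965978]), 'tvec': array([-0.62404594, -0.03008004,  0.38949226])}
```

View pics/scene0.png

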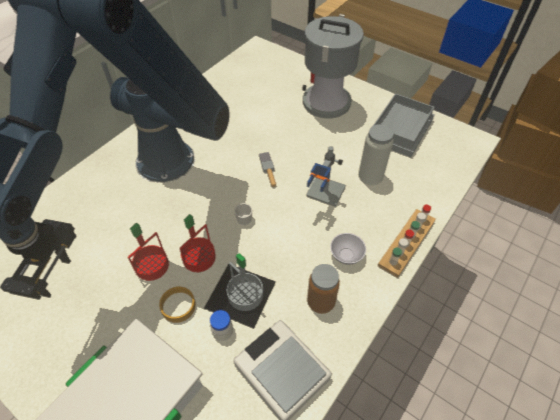

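View pics/top0.png

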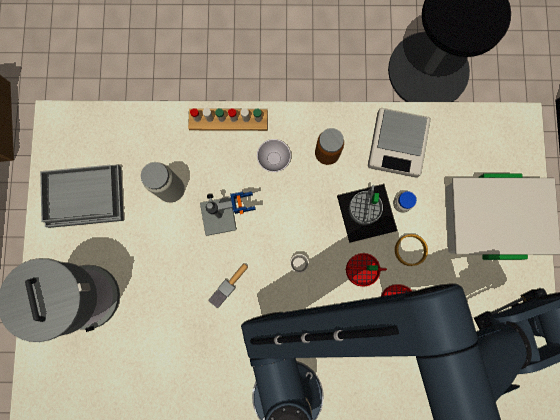

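View pics/wrist0.png

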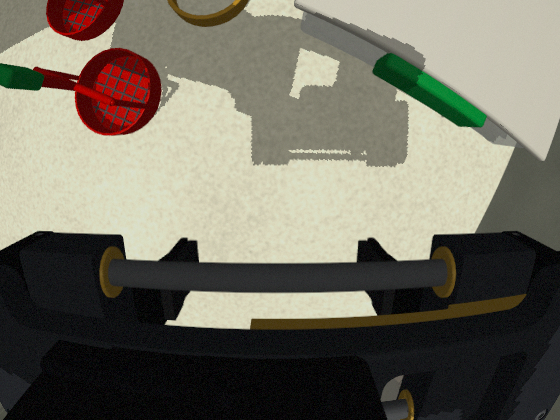

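The steel basket stands on the black mat (scene ~245,285; top ~368,207). The stand with the blue hook is at scene ~322,180 and top ~225,207. Two red look-alikes are nearby. I'll enlarge both.

```bash
python3 - <<'E'
import cv2,numpy as np
def crop(f,x0,y0,w,h,s,o):
    im=cv2.imread(f)[y0:y0+h,x0:x0+w]; im=cv2.resize(im,None,fx=s,fy=s,interpolation=cv2.INTER_CUBIC)
    for i in range(0,w,10):
        cv2.putText(im,str(x0+i),(i*s,8),0,.3,(0,0,255),1); cv2.line(im,(i*s,10),(i*s,14),(0,0,255),1)
    for i in range(0,h,10):
        cv2.putText(im,str(y0+i),(0,i*s+4),0,.3,(0,0,255),1)
    cv2.imwrite(o,im)
crop('pics/top0.png',330,170,80,70,8,'pics/c1.png')
crop('pics/top0.png',190,170,80,70,8,'pics/c2.png')
crop('pics/scene0.png',200,245,80,75,8,'pics/c3.png')
crop('pics/scene0.png',295,140,80,70,8,'pics/c4.png')
E
```

```text
(no output)
```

View pics/c1.png

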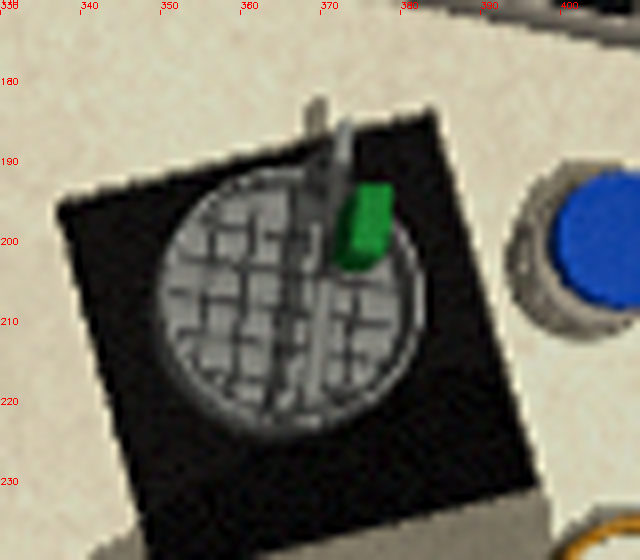

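View pics/c2.png

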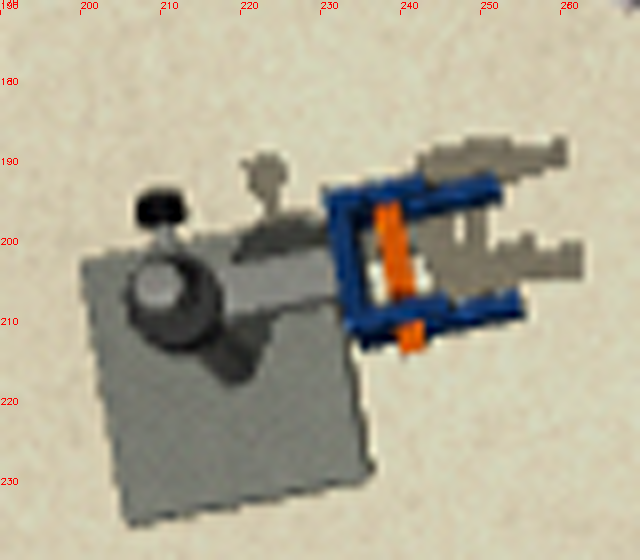

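View pics/c3.png

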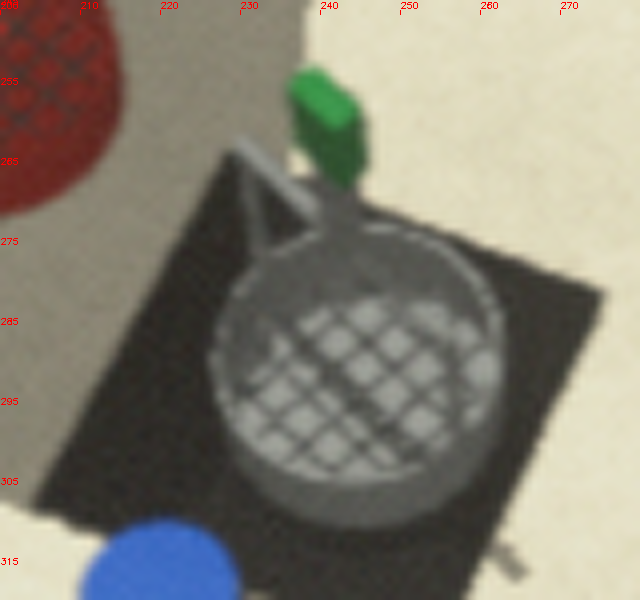

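View pics/c4.png

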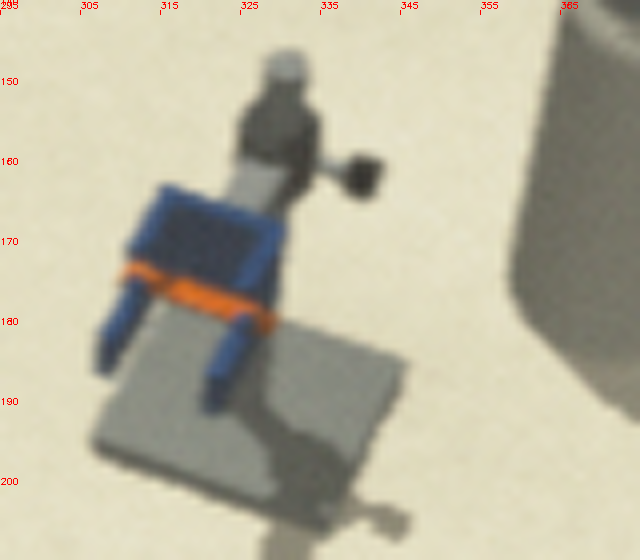

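```bash
cat > h.py <<'E'
import numpy as np, cv2
from scipy.spatial.transform import Rotation as R
from scipy.optimize import least_squares
P={}
def par(n):
    from rig import eyes
    if n not in P: P[n]=eyes.camera_params(n)
    return P[n]
def ray(n,uv,p=None):
    p=p or par(n); K=p['K']; Rm=R.from_rotvec(p['rvec']).as_matrix()
    x=(uv[0]-K[0,2])/K[0,0]; y=(uv[1]-K[1,2])/K[1,1]
    if n=='wrist':
        r=np.hypot(x,y); d=np.array([x/r*np.sin(r),y/r*np.sin(r),np.cos(r)])
    else: d=np.array([x,y,1.])
    return -Rm.T@p['tvec'], Rm.T@(d/np.linalg.norm(d))
def proj(n,X,p=None):
    p=p or par(n); K=p['K']; c=R.from_rotvec(p['rvec']).apply(X)+p['tvec']
    c=np.atleast_2d(c)
    if n=='wrist':
        h=np.hypot(c[:,0],c[:,1]); t=np.arctan2(h,c[:,2]); q=c[:,:2]/h[:,None]*t[:,None]
    else: q=c[:,:2]/c[:,2:]
    return q*[K[0,0],K[1,1]]+[K[0,2],K[1,2]]
def plane(n,uv,z,p=None):
    o,d=ray(n,uv,p); return o+d*(z-o[2])/d[2]
def fit(f,x0,obs):
    # f(x)-> dict name->3d ; obs list (cam,name,uv) cam may be (n,par)
    def res(x):
        L=f(x); r=[]
        for c,nm,uv in obs:
            n,p=(c if isinstance(c,tuple) else (c,None))
            r+=list((proj(n,L[nm],p)[0]-uv))
        return np.array(r)
    s=least_squares(res,x0,loss='soft_l1'); return s.x,res(s.x).reshape(-1,2)
def T2(x,y,a,pts): 
    c,s=np.cos(a),np.sin(a); pts=np.atleast_2d(pts)
    return np.c_[x+c*pts[:,0]-s*pts[:,1], y+s*pts[:,0]+c*pts[:,1], pts[:,2]]
E
python3 - <<'E'
from h import *
for uv in [(200,202),(235.8,229.5),(205.5,235)]: print('plate top',plane('top',uv,.012))
for uv in [(306,195),(345,185),(335,205)]: print('plate scene',plane('scene',uv,.012))
for uv in [(337.5,195.5),(383.5,183.5),(396.5,231)]: print('mat top',plane('top',uv,.003))
for uv in [(229,263.5),(275,282),(204.5,308)]: print('mat scene',plane('scene',uv,.003))
print('grip top',plane('top',(375.5,195.5),.217),plane('scene',(240.2,256.5),.217))
E
```

```text
plate top [0.60221223 0.28265188 0.012     ]
plate top [0.51363963 0.16547869 0.012     ]
plate top [0.49546786 0.2618459  0.012     ]
plate scene [0.51637101 0.16487465 0.012     ]
plate scene [0.59993757 0.28271465 0.012     ]
plate scene [0.61917755 0.18711149 0.012     ]
mat top [ 0.62760895 -0.16207817  0.003     ]
mat top [ 0.6682534  -0.31274691  0.003     ]
mat top [ 0.51251986 -0.35090651  0.003     ]
mat scene [ 0.47624108 -0.194759    0.003     ]
mat scene [ 0.62821587 -0.16099788  0.003     ]
mat scene [ 0.51559162 -0.34939025  0.003     ]
grip top [ 0.58883012 -0.24588568  0.217     ] [ 0.58297738 -0.24647502  0.217     ]
```

```bash
cat >> h.py <<'E'
def plan(pos,yaw_z=None):
    """print shift in tool axes (in 100mm units) to pos and turn; yaw_z: wanted direction angle of tool z (world), tool y down"""
    from rig import robot
    o=robot.get_obs(); Rm=R.from_quat(o['tool_rot'])
    d=Rm.inv().apply(np.array(pos)-o['position'])/.1
    print('t',round(o['time'],2),'pos',o['position'].round(4),'F',o['ft_force'].round(2),'w',round(o['grip_width'],4))
    print('axes x',Rm.apply([1,0,0]).round(3),'y',Rm.apply([0,1,0]).round(3),'z',Rm.apply([0,0,1]).round(3))
    print('shift units',d.round(3))
    if yaw_z is not None:
        best=None
        for k in (0,np.pi):
            z=np.array([np.cos(yaw_z+k),np.sin(yaw_z+k),0]); y=np.array([0,0,-1.]); x=np.cross(y,z)
            T=R.from_matrix(np.c_[x,y,z]); rv=(Rm.inv()*T).as_rotvec()/np.pi
            print('turn units',rv.round(4),'deg',(rv*180).round(2),'q6',o['q'][5].round(2))
E
python3 - <<'E'
from h import *
# stand
C={'a':(-.055,.04,.012),'b':(.055,.04,.012),'c':(.055,.14,.012),'d':(-.055,.14,.012)}
f=lambda x:{k:T2(*x,v)[0] for k,v in C.items()}
obs=[('top','c',(200,202)),('top','a',(235.8,229.5)),('top','d',(205.5,235)),('scene','a',(306,195)),('scene','c',(345,185)),('scene','b',(335,205))]
s,r=fit(f,[.58,.13,.18],obs); print('stand',s,r.round(1).tolist())
# mat
C2={'a':(.08,.08,.003),'b':(.08,-.08,.003),'c':(-.08,-.08,.003),'d':(-.08,.08,.003)}
f=lambda x:{k:T2(*x,v)[0] for k,v in C2.items()}
obs=[('top','a',(337.5,195.5)),('top','b',(383.5,183.5)),('top','c',(396.5,231)),('scene','d',(229,263.5)),('scene','a',(275,282)),('scene','c',(204.5,308))]
m,r=fit(f,[.57,-.25,.2],obs); print('mat',m,r.round(1).tolist())
# nominal hook features -> image
for nm,p in {'rl':(-.026,-.017,.2),'rr':(.026,-.017,.2),'L1':(-.026,-.042,.175),'L2':(.026,-.042,.175)}.items():
    X=T2(*s,p)[0]; print(nm,X,proj('top',X)[0].round(1),proj('scene',X)[0].round(1))
print('pan',plane('top',(366.3,207.5),.043),plane('scene',(244.5,289),.043))
plan([.57,-.27,.40],-1.5)
E
```

```text
stand [0.57534291 0.13569091 0.19552954] [[-0.3, 0.0], [0.4, 0.0], [-0.2, 0.4], [-0.8, -0.3], [0.7, 0.1], [0.4, 0.6]]
mat [ 0.57143095 -0.25488976  0.23893066] [[-1.2, -0.8], [0.3, 0.1], [0.2, -0.0], [-0.6, 0.1], [1.1, -0.3], [-1.3, -0.0]]
rl [0.5531412  0.11396341 0.2       ] [247.7 208.3] [309.5 171.7]
rr [0.60415034 0.12406628 0.2       ] [244.5 190.6] [325.6 177.2]
L1 [0.55799835 0.08943979 0.175     ] [256.9 208. ] [305.8 182.8]
L2 [0.60900749 0.09954266 0.175     ] [253.7 190.6] [321.8 188.5]
pan [ 0.58222901 -0.2483889   0.043     ] [ 0.58472184 -0.24803819  0.043     ]
t 0.15 pos [ 0.2609 -0.5674  0.2468] F [-0.01 -0.19  0.04] w 0.087
axes x [-0.909 -0.418 -0.   ] y [-0.     0.002 -1.   ] z [ 0.418 -0.909 -0.002]
shift units [-4.051 -1.529 -1.414]
turn units [0.0005 0.1146 0.    ] deg [ 0.1  20.62  0.  ] q6 -0.18
turn units [ 0.000e+00 -8.854e-01 -8.000e-04] deg [ 0.0000e+00 -1.5938e+02 -1.4000e-01] q6 -0.18
```

Emit:
{"method": "play_rows", "body": {"series": [[1,0,-0.38,0,0,0,0],[1,0,-0.38,0,0,0,0],[1,0,-0.38,0,0,0,0],[1,0,-0.38,0,0,0,0],[1,-0.34,0,-0.12,0,0.02,0],[1,-0.34,0,-0.12,0,0.02,0],[1,-0.34,0,-0.12,0,0.02,0],[1,-0.34,0,-0.12,0,0.02,0],[1,-0.34,0,-0.12,0,0.02,0],[1,-0.34,0,-0.12,0,0.02,0]]}}

```text
time: 0.98
position: [0.4379, -0.4425, 0.3995]
tool_rot: [-0.018, 0.707, -0.707, 0.018]
ft_force: [0.5, -0.3, -0.6]
grip_width: 0.0871
```

```bash
python3 - <<'E'
from h import *
from rig import eyes
p=eyes.camera_params('wrist'); im=eyes.camera('wrist'); cv2.imwrite('pics/w1.png',im[:,:,::-1])
import pickle; pickle.dump(p,open('w1.pkl','wb'))
Rm=R.from_rotvec(p['rvec']).as_matrix(); print('cam',-Rm.T@p['tvec'],Rm[2])
plan([.583,-.247,.35],.2-np.pi/2)
E
```

```text
cam [ 0.50515015 -0.4388255   0.5369689 ] [-0.24812211 -0.01267276 -0.96864587]
t 1.03 pos [ 0.444  -0.439   0.3993] F [2.82 0.76 1.3 ] w 0.0872
axes x [-0.999 -0.054 -0.006] y [ 0.006  0.004 -1.   ] z [ 0.054 -0.999 -0.003]
shift units [-1.489  0.508 -1.84 ]
turn units [ 0.0009 -0.0464 -0.002 ] deg [ 0.16 -8.35 -0.37] q6 0.55
turn units [0.0031 0.9536 0.0014] deg [  0.55 171.65   0.25] q6 0.55
```

View pics/w1.png

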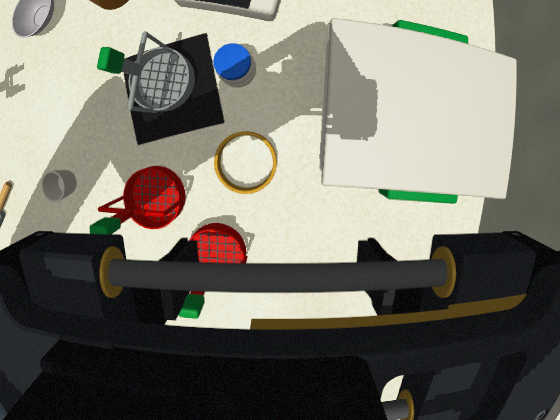

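Emit:
{"method": "play_rows", "body": {"series": [[1,-0.17,0,-0.37,0,-0.01,0],[1,-0.17,0,-0.37,0,-0.01,0],[1,-0.17,0,-0.37,0,-0.01,0],[1,-0.17,0,-0.37,0,-0.01,0],[1,-0.17,0,-0.37,0,0,0],[1,0,0,0,0,0,0],[1,0,0,0,0,0,0]]}}

```text
time: 1.62
position: [0.5, -0.2486, 0.3996]
tool_rot: [0.065, -0.704, 0.704, -0.065]
ft_force: [-0.1, -0.1, 0.1]
grip_width: 0.0874
```

```bash
python3 - <<'E'
from h import *
from rig import eyes
p=eyes.camera_params('wrist'); im=eyes.camera('wrist'); cv2.imwrite('pics/w2.png',im[:,:,::-1])
import pickle; pickle.dump(p,open('w2.pkl','wb'))
plan([.583,-.247,.35],.2-np.pi/2)
E
```

```text
t 1.67 pos [ 0.4998 -0.2502  0.3995] F [-0.75 -0.2   0.33] w 0.087
axes x [-0.984 -0.181  0.   ] y [-0.    -0.001 -1.   ] z [ 0.181 -0.984  0.001]
shift units [-0.824  0.495  0.118]
turn units [-0.0002 -0.0059  0.0001] deg [-0.04 -1.06  0.03] q6 0.73
turn units [-2.000e-04  9.941e-01 -3.000e-04] deg [-4.0000e-02  1.7894e+02 -6.0000e-02] q6 0.73
```

View pics/w2.png

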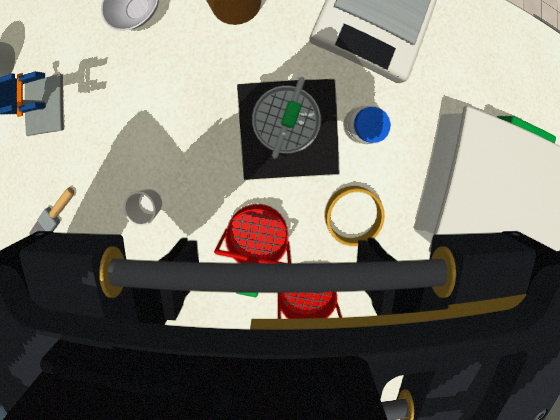

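```bash
python3 - <<'E'
from h import *
im=cv2.imread('pics/w2.png')[70:170,230:345]; im=cv2.resize(im,None,fx=6,fy=6,interpolation=cv2.INTER_CUBIC)
for i in range(0,115,10): cv2.putText(im,str(230+i),(i*6,8),0,.3,(0,0,255),1); cv2.line(im,(i*6,10),(i*6,14),(0,0,255),1)
for i in range(0,100,10): cv2.putText(im,str(70+i),(0,i*6+4),0,.3,(0,0,255),1)
cv2.imwrite('pics/c5.png',im)
E
```

```text
(no output)
```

View pics/c5.png

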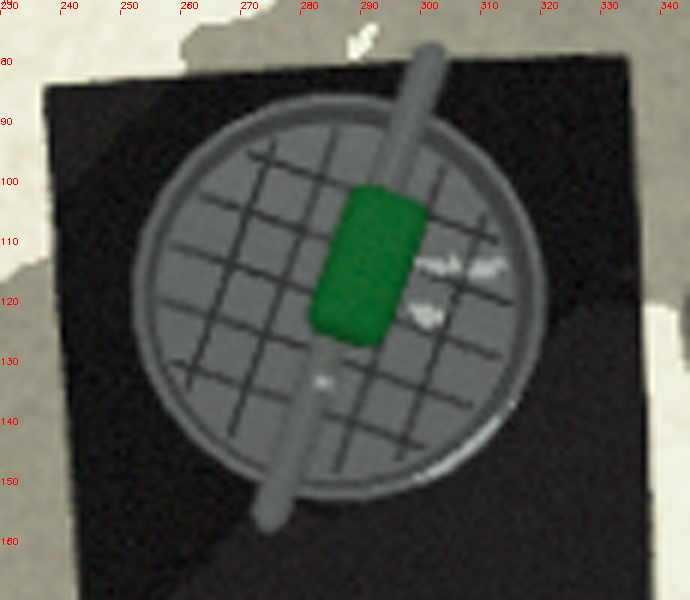

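```bash
python3 - <<'E'
from h import *
import pickle
p=pickle.load(open('w2.pkl','rb'))
a,b=plane('wrist',(301,78.5),.123,p),plane('wrist',(274.5,157.5),.123,p)
print(a,b,(a+b)/2,np.linalg.norm(a-b),np.arctan2(*(a-b)[1::-1]))
print(plane('wrist',(290.5,114.2),.217,p))
c=[plane('wrist',u,.217,p) for u in [(288.8,101.5),(300,104),(281.2,124.5),(292,127.5)]]
print(c[0]-c[2],c[1]-c[3],np.arctan2(*(c[0]-c[2]+c[1]-c[3])[1::-1]))
print('pan',plane('wrist',(287,118.5),.043,p))
yaw=np.arctan2(*(a-b)[1::-1])
plan([.584,-.247,.30],yaw-np.pi/2)
E
```

```text
[ 0.6357802  -0.25368023  0.123     ] [ 0.52987938 -0.2394824   0.123     ] [ 0.58282979 -0.24658132  0.123     ] 0.10684831366652674 -0.13327254195009305
[ 0.58301121 -0.24615619  0.217     ]
[ 0.0237087  -0.00307353  0.        ] [ 0.02431654 -0.0033327   0.        ] -0.13261015578496657
pan [ 0.58471275 -0.2478002   0.043     ]
t 1.67 pos [ 0.4998 -0.2502  0.3995] F [-0.75 -0.2   0.33] w 0.087
axes x [-0.984 -0.181  0.   ] y [-0.    -0.001 -1.   ] z [ 0.181 -0.984  0.001]
shift units [-0.834  0.995  0.12 ]
turn units [-2.000e-04  1.002e-01  1.000e-04] deg [-0.04 18.04  0.02] q6 0.73
turn units [ 1.000e-04 -8.998e-01  3.000e-04] deg [ 3.0000e-02 -1.6196e+02  6.0000e-02] q6 0.73
```

Emit:
{"method": "play_rows", "body": {"series": [[1,-0.28,0,0.04,0,0,0],[1,-0.28,0,0.04,0,0,0],[1,-0.27,0,0.04,0,0,0],[1,0,0.25,0,0,0.034,0],[1,0,0.25,0,0,0.034,0],[1,0,0.25,0,0,0.032,0],[1,0,0,0,0,0,0],[1,0,0,0,0,0,0],[1,0,0,0,0,0,0],[1,0,0,0,0,0,0]]}}

```text
time: 2.5
position: [0.5844, -0.2491, 0.3267]
tool_rot: [-0.049, -0.705, 0.706, 0.046]
ft_force: [-0.5, 1.0, 0.3]
grip_width: 0.087
```

```bash
python3 - <<'E'
from h import *
plan([.583,-.2463,.203],-.133-np.pi/2)
E
```

```text
t 2.5 pos [ 0.5844 -0.2491  0.3267] F [-0.51  1.01  0.29] w 0.087
axes x [-0.991  0.134 -0.004] y [ 0.003 -0.002 -1.   ] z [-0.134 -0.991  0.002]
shift units [ 0.022  1.237 -0.029]
turn units [-0.0006 -0.0004 -0.0012] deg [-0.11 -0.08 -0.21] q6 1.13
turn units [ 1.900e-03  9.996e-01 -9.000e-04] deg [ 3.4000e-01  1.7992e+02 -1.7000e-01] q6 1.13
```

Emit:
{"method": "play_rows", "body": {"series": [[1,0.02,0,-0.03,0,0,-0.001],[1,0,0.3,0,0,0,0],[1,0,0.3,0,0,0,0],[1,0,0.3,0,0,0,0],[1,0,0.2,0,0,0,0],[1,0,0.14,0,0,0,0],[1,0,0,0,0,0,0],[1,0,0,0,0,0,0],[1,0,0,0,0,0,0]]}}

```text
time: 3.25
position: [0.5827, -0.2449, 0.2025]
tool_rot: [-0.047, -0.705, 0.706, 0.047]
ft_force: [0.6, -0.1, 0.7]
grip_width: 0.0872
```

```bash
python3 - <<'E'
from h import *
from rig import eyes
plan([.583,-.2463,.203],-.133-np.pi/2)
im=eyes.camera('wrist'); cv2.imwrite('pics/w3.png',im[:,:,::-1])
E
```

```text
t 3.25 pos [ 0.5827 -0.2449  0.2025] F [ 0.64 -0.11  0.73] w 0.0872
axes x [-0.991  0.134 -0.   ] y [-0.    -0.001 -1.   ] z [-0.134 -0.991  0.001]
shift units [-0.005 -0.005  0.013]
turn units [-0.0005 -0.0004 -0.    ] deg [-0.08 -0.07 -0.  ] q6 1.13
turn units [ 0.000e+00  9.996e-01 -7.000e-04] deg [ 1.0000e-02  1.7993e+02 -1.3000e-01] q6 1.13
```

View pics/w3.png

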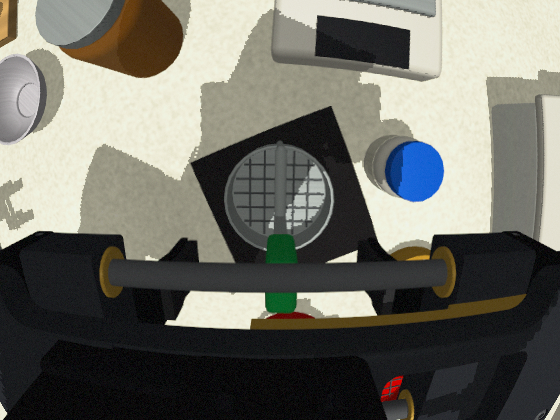

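The green grip sits between the fingers, about (281,270) against their centre at 277. I'll nudge 1 mm and close.

Emit:
{"method": "play_rows", "body": {"series": [[1,0,0,0.013,0,0,0],[0,0,0,0,0,0,0],[0,0,0,0,0,0,0],[0,0,0,0,0,0,0],[0,0,0,0,0,0,0],[0,0,0,0,0,0,0],[0,0,0,0,0,0,0],[0,0,0,0,0,0,0],[0,0,0,0,0,0,0]], "grip_force": 40}}

```text
time: 4.05
position: [0.5814, -0.2457, 0.2004]
tool_rot: [0.046, 0.706, -0.705, -0.049]
ft_force: [0.3, 0.3, -0.4]
grip_width: 0.0419
```

Emit:
{"method": "play_rows", "body": {"series": [[0,0,0,0,0,0,0],[0,0,0,0,0,0,0],[0,0,0,0,0,0,0],[0,0,0,0,0,0,0]]}}

```text
time: 4.38
position: [0.5814, -0.2457, 0.2005]
tool_rot: [0.046, 0.706, -0.705, -0.049]
ft_force: [-0.3, -1.1, 0.7]
grip_width: 0.0147
```

Emit:
{"method": "play_rows", "body": {"series": [[0,0,0,0,0,0,0],[0,0,-0.05,0,0,0,0],[0,0,-0.1,0,0,0,0],[0,0,-0.2,0,0,0,0],[0,0,-0.2,0,0,0,0],[0,0,-0.1,0,0,0,0],[0,0,0,0,0,0,0],[0,0,0,0,0,0,0],[0,0,0,0,0,0,0],[0,0,0,0,0,0,0]]}}

```text
time: 5.22
position: [0.5807, -0.2451, 0.2639]
tool_rot: [0.045, 0.706, -0.705, -0.05]
ft_force: [-0.0, -0.2, -4.8]
grip_width: 0.014
```

```bash
python3 - <<'E'
from h import *
from rig import eyes
for n in ('wrist','scene'):
    im=eyes.camera(n); cv2.imwrite(f'pics/{n}4.png',im[:,:,::-1])
# hook world pts
s=[.57534,.13569,.19553]
for y in (-.11,-.03,0): print(y,T2(*s,(0,y,.165))[0])
plan([.5531,-.0302,.2735],.1955-np.pi/2)
E
```

```text
-0.11 [0.59671151 0.02778607 0.165     ]
-0.03 [0.58116859 0.10626165 0.165     ]
0 [0.57534 0.13569 0.165  ]
t 5.32 pos [ 0.581  -0.2453  0.2641] F [ 0.27  0.05 -5.22] w 0.0137
axes x [-0.991  0.134  0.006] y [-0.005  0.002 -1.   ] z [-0.134 -0.991 -0.001]
shift units [ 0.566 -0.088 -2.094]
turn units [ 0.0007 -0.1051  0.0017] deg [  0.12 -18.92   0.31] q6 1.13
turn units [-0.0024  0.8949  0.001 ] deg [ -0.44 161.08   0.17] q6 1.13
```

View pics/wrist4.png

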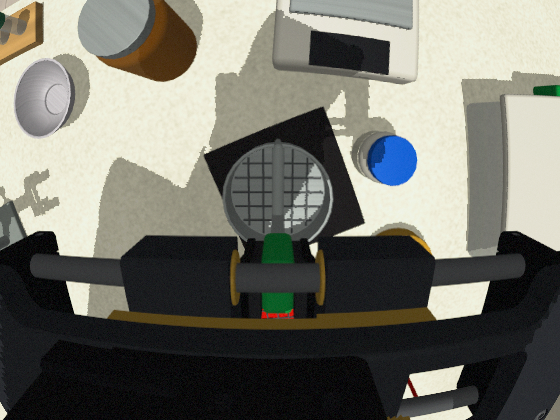

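View pics/scene4.png

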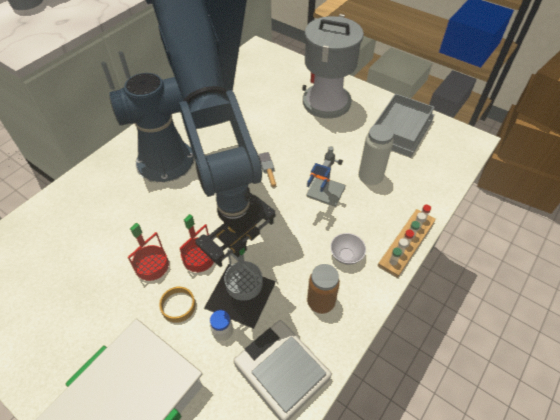

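```bash
cat >> h.py <<'E'
S=[.57534,.13569,.19553]
OFF=np.array([-.0017,.0775,0.])
def bar(to=None):
    """bar in hook-nominal coords (mm); to: target in same coords -> shift units"""
    from rig import robot
    o=robot.get_obs(); Rm=R.from_quat(o['tool_rot'])
    w=o['position']+Rm.apply(OFF)
    Z=R.from_euler('z',S[2]); h=Z.inv().apply(w-np.array([S[0],S[1],.165]))*1000
    Fs=Z.inv().apply(o['ft_force']); Ms=Z.inv().apply(o['moment'])
    xa=Z.inv().apply(Rm.apply([1,0,0])); ya=Z.inv().apply(Rm.apply([0,1,0]))
    print('t',round(o['time'],2),'bar',h.round(1),'Fstand',Fs.round(2),'M',Ms.round(2),'w',round(o['grip_width'],4),'xa',xa.round(4),'ya',ya.round(4))
    if to is not None:
        d=Z.apply((np.array(to)-h)/1000); print('shift',(Rm.inv().apply(d)*10).round(3))
E
python3 - <<'E'
from h import *
bar([0,-130,31])
print(plane('top',(329,147),.15),plane('top',(274,155),.04))
E
```

```text
t 5.32 bar [ -67.2 -375.1   21.6] Fstand [ 0.27 -0.   -5.22] M [0.07 0.01 0.  ] w 0.0137 xa [-0.946   0.3242  0.0057] ya [-0.005  0.003 -1.   ]
shift [ 0.159 -0.09  -2.537]
[ 0.74791986 -0.12228551  0.15      ] [0.75194412 0.04471868 0.04      ]
```

Emit:
{"method": "play_rows", "body": {"series": [[0,0,-0.05,-0.1,0,0,0],[0,0.02,-0.05,-0.25,0,0,0],[0,0.02,0,-0.35,0,0,0],[0,0.02,0,-0.35,0,0,0],[0,0.02,0,-0.35,0,0,0],[0,0.02,0,-0.35,0,0,0],[0,0.02,0,-0.35,0,0,0],[0,0.02,0,-0.25,0,0,0],[0,0.02,0,-0.15,0,0,0],[0,0,0,-0.04,0,-0.01,0],[0,0,0,0,0,-0.025,0],[0,0,0,0,0,-0.025,0]]}}

```text
time: 6.32
position: [0.5999, 0.0085, 0.2757]
tool_rot: [0.022, -0.707, 0.707, -0.02]
ft_force: [-0.3, 0.6, -4.3]
grip_width: 0.013
```

Emit:
{"method": "play_rows", "body": {"series": [[0,0,0,0,0,-0.025,0],[0,0,0,0,0,-0.02,0],[0,0,0,0,0,0,0],[0,0,0,0,0,0,0],[0,0,0,0,0,0,0]]}}

```text
time: 6.73
position: [0.5999, 0.0077, 0.2756]
tool_rot: [-0.069, 0.704, -0.704, 0.067]
ft_force: [-0.4, 0.4, -4.4]
grip_width: 0.0135
```

```bash
python3 - <<'E'
from h import *
from rig import eyes
import pickle
p=eyes.camera_params('wrist'); pickle.dump(p,open('w5.pkl','wb'))
for n in ('wrist','top'):
    im=eyes.camera(n); cv2.imwrite(f'pics/{n}5.png',im[:,:,::-1])
bar([0,-80,31]); plan([0,0,0],.1955-np.pi/2)
E
```

```text
t 6.83 bar [   0.8 -130.1   33.1] Fstand [ 0.75  0.37 -4.25] M [0.   0.02 0.02] w 0.0137 xa [-1.      0.0013  0.0031] ya [-0.0031  0.001  -1.    ]
shift [ 0.008  0.021 -0.501]
t 6.83 pos [0.5999 0.0079 0.2756] F [ 0.66  0.51 -4.25] w 0.0137
axes x [-0.981 -0.193  0.003] y [-0.003  0.    -1.   ] z [ 0.193 -0.981 -0.001]
shift units [ 5.893  2.775 -1.078]
turn units [ 0.0003 -0.0004  0.001 ] deg [ 0.05 -0.07  0.18] q6 1.2
turn units [-1.500e-03  9.996e-01  5.000e-04] deg [-2.7000e-01  1.7993e+02  9.0000e-02] q6 1.2
```

View pics/wrist5.png

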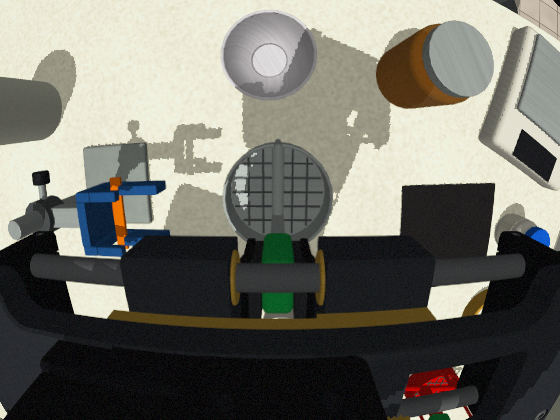

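View pics/top5.png

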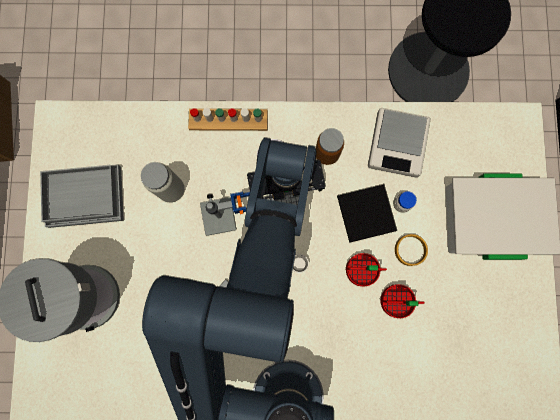

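```bash
python3 - <<'E'
from h import *
import pickle
p=pickle.load(open('w5.pkl','rb'))
im=cv2.imread('pics/wrist5.png')[165:265,65:180]; im=cv2.resize(im,None,fx=6,fy=6,interpolation=cv2.INTER_CUBIC)
for i in range(0,115,10): cv2.putText(im,str(65+i),(i*6,8),0,.3,(0,0,255),1); cv2.line(im,(i*6,10),(i*6,14),(0,0,255),1)
for i in range(0,100,10): cv2.putText(im,str(165+i),(0,i*6+4),0,.3,(0,0,255),1)
cv2.imwrite('pics/c6.png',im)
for nm,q in {'roofedge_top+x out':(26,-17,35),'in':(18,-17,35),'ledge tip +x out':(26,-42,10),'ledge tip in':(18,-42,10),'roofback +x':(26,6.5,35),'tip -x':(-18,-42,10),'bar+':None}.items():
    if q is None: continue
    print(nm,[proj('wrist',T2(*S,(q[0]/1e3,(q[1]+dy)/1e3,.165+(q[2]+dz)/1e3)),p)[0].round(1).tolist() for dy,dz in ((0,0),(6,0),(0,9))])
E
```

```text
roofedge_top+x out [[120.8, 191.9], [113.8, 192.1], [115.2, 194.5]]
in [[121.9, 202.7], [115.0, 202.8], [116.5, 205.6]]
ledge tip +x out [[163.3, 185.0], [156.3, 185.1], [159.4, 187.1]]
ledge tip in [[164.1, 195.1], [157.0, 195.2], [160.2, 197.6]]
roofback +x [[94.4, 192.6], [88.0, 192.8], [88.2, 195.1]]
tip -x [[168.1, 238.8], [161.3, 238.7], [164.6, 242.7]]
```

View pics/c6.png

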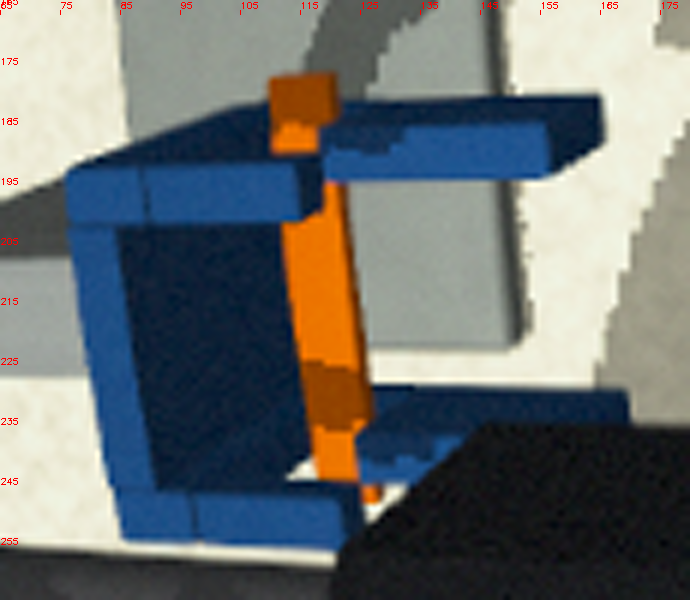

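Emit:
{"method": "play_rows", "body": {"series": [[0,0.008,0,-0.1,0,0,0],[0,0,0,-0.2,0,0,0],[0,0,0,-0.25,0,0,0],[0,0,0,-0.2,0,0,0],[0,0,0,-0.15,0,0,0],[0,0,0,-0.1,0,0,0],[0,0,0,-0.04,0,0,0],[0,0,0,0,0,0,0],[0,0,0,0,0,0,0],[0,0,0,0,0,0,0],[0,0,0,0,0,0,0]]}}

```text
time: 7.75
position: [0.5793, 0.1091, 0.2757]
tool_rot: [-0.069, 0.704, -0.704, 0.067]
ft_force: [0.3, -0.3, -4.2]
grip_width: 0.0136
```

```bash
python3 - <<'E'
from h import *
from rig import eyes
import pickle
p=eyes.camera_params('wrist'); pickle.dump(p,open('w6.pkl','wb'))
for n in ('wrist','scene'):
    im=eyes.camera(n); cv2.imwrite(f'pics/{n}6.png',im[:,:,::-1])
bar([0,-26,31])
im=cv2.imread('pics/scene6.png')[120:260,240:420]; cv2.imwrite('pics/c7.png',cv2.resize(im,None,fx=4,fy=4,interpolation=cv2.INTER_CUBIC))
E
```

```text
t 7.85 bar [  0.1 -26.6  33.2] Fstand [-0.39 -1.03 -3.77] M [-0.02  0.03 -0.04] w 0.0139 xa [-1.      0.0015  0.003 ] ya [-3.e-03  8.e-04 -1.e+00]
shift [ 0.001  0.022 -0.006]
```

View pics/wrist6.png

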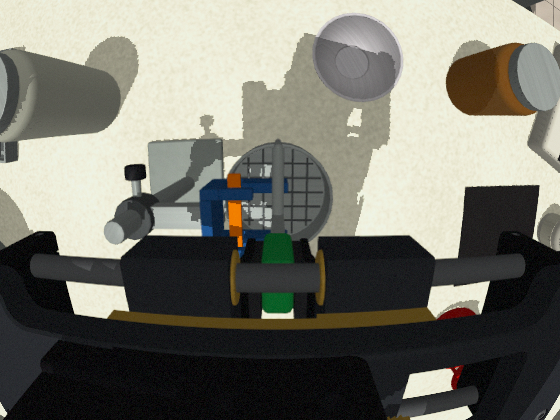

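View pics/c7.png

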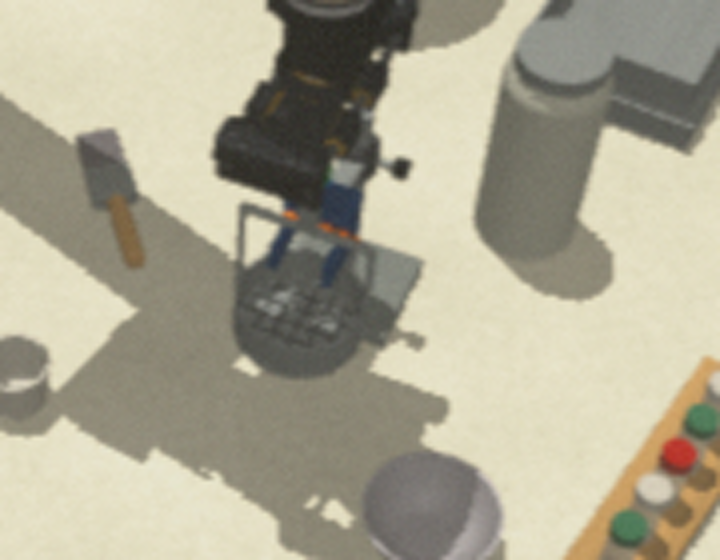

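Both views show the bar over the open part of the ledge and clear of the roof edge. Now I'll feel downward.

Emit:
{"method": "play_rows", "body": {"series": [[0,0,0.03,0,0,0,0],[0,0,0.03,0,0,0,0],[0,0,0.03,0,0,0,0],[0,0,0,0,0,0,0],[0,0,0,0,0,0,0]]}}

```text
time: 8.27
position: [0.5787, 0.11, 0.2662]
tool_rot: [-0.07, 0.704, -0.703, 0.067]
ft_force: [-0.1, -1.4, -4.2]
grip_width: 0.0137
```

Emit:
{"method": "play_rows", "body": {"series": [[0,0,0.01,0,0,0,0],[0,0,0.01,0,0,0,0],[0,0,0,0,0,0,0]]}}

```text
time: 8.52
position: [0.5789, 0.1101, 0.2646]
tool_rot: [-0.07, 0.704, -0.703, 0.068]
ft_force: [-0.5, -0.7, -4.5]
grip_width: 0.0135
```

Emit:
{"method": "play_rows", "body": {"series": [[0,0,0.01,0,0,0,0],[0,0,0.01,0,0,0,0],[0,0,0,0,0,0,0]]}}

```text
time: 8.77
position: [0.5788, 0.11, 0.2625]
tool_rot: [-0.07, 0.704, -0.703, 0.068]
ft_force: [-0.5, -0.2, -4.5]
grip_width: 0.0137
```

Emit:
{"method": "play_rows", "body": {"series": [[0,0,0.01,0,0,0,0],[0,0,0.01,0,0,0,0],[0,0,0,0,0,0,0]]}}

```text
time: 9.02
position: [0.5788, 0.11, 0.2605]
tool_rot: [-0.07, 0.704, -0.703, 0.068]
ft_force: [0.5, -0.7, -5.1]
grip_width: 0.0135
```

Emit:
{"method": "play_rows", "body": {"series": [[0,0,0.01,0,0,0,0],[0,0,0,0,0,0,0]]}}

```text
time: 9.18
position: [0.5788, 0.11, 0.2595]
tool_rot: [-0.07, 0.704, -0.703, 0.068]
ft_force: [-0.2, 0.3, -4.1]
grip_width: 0.0137
```

Emit:
{"method": "play_rows", "body": {"series": [[0,0,0.01,0,0,0,0],[0,0,0,0,0,0,0]]}}

```text
time: 9.35
position: [0.5789, 0.11, 0.2586]
tool_rot: [-0.07, 0.704, -0.703, 0.068]
ft_force: [-0.4, -0.1, -5.5]
grip_width: 0.0133
```

Emit:
{"method": "play_rows", "body": {"series": [[0,0,0.01,0,0,0,0],[0,0,0,0,0,0,0]]}}

```text
time: 9.52
position: [0.5789, 0.11, 0.2575]
tool_rot: [-0.07, 0.704, -0.703, 0.068]
ft_force: [0.5, 0.8, -4.4]
grip_width: 0.0138
```

Emit:
{"method": "play_rows", "body": {"series": [[0,0,0.01,0,0,0,0],[0,0,0,0,0,0,0]]}}

```text
time: 9.68
position: [0.5788, 0.11, 0.2565]
tool_rot: [-0.07, 0.704, -0.703, 0.068]
ft_force: [0.2, -0.2, -4.2]
grip_width: 0.014
```

Emit:
{"method": "play_rows", "body": {"series": [[0,0,0.01,0,0,0,0],[0,0,0,0,0,0,0]]}}

```text
time: 9.85
position: [0.5788, 0.11, 0.2555]
tool_rot: [-0.07, 0.704, -0.703, 0.068]
ft_force: [-0.7, -0.2, -4.1]
grip_width: 0.0141
```

Emit:
{"method": "play_rows", "body": {"series": [[0,0,0.01,0,0,0,0],[0,0,0,0,0,0,0]]}}

```text
time: 10.02
position: [0.5788, 0.11, 0.2545]
tool_rot: [-0.07, 0.704, -0.703, 0.068]
ft_force: [0.2, 0.2, -4.5]
grip_width: 0.0138
```

Emit:
{"method": "play_rows", "body": {"series": [[0,0,0.01,0,0,0,0],[0,0,0,0,0,0,0]]}}

```text
time: 10.18
position: [0.579, 0.11, 0.2539]
tool_rot: [-0.07, 0.704, -0.703, 0.068]
ft_force: [0.0, -0.1, -4.1]
grip_width: 0.0136
```

```bash
python3 - <<'E'
from h import *
from rig import eyes
im=eyes.camera('wrist'); cv2.imwrite(f'pics/wrist7.png',im[:,:,::-1])
im=eyes.camera('scene'); cv2.imwrite(f'pics/scene7.png',im[:,:,::-1])
bar([0,-26,8])
a=cv2.imread('pics/scene7.png')[160:220,285:345]; a=cv2.resize(a,(600,600),interpolation=cv2.INTER_CUBIC)
cv2.imwrite('pics/c8.png',a)
b=cv2.imread('pics/wrist7.png')[130:270,190:340]; cv2.imwrite('pics/c9.png',cv2.resize(b,None,fx=4,fy=4,interpolation=cv2.INTER_CUBIC))
E
```

```text
t 10.28 bar [  0.1 -25.8  11.4] Fstand [ 0.3   0.28 -2.44] M [-0.03  0.05 -0.02] w 0.0137 xa [-1.0e+00  3.0e-04  2.7e-03] ya [-0.0027  0.001  -1.    ]
shift [0.001 0.034 0.002]
```

View pics/c8.png

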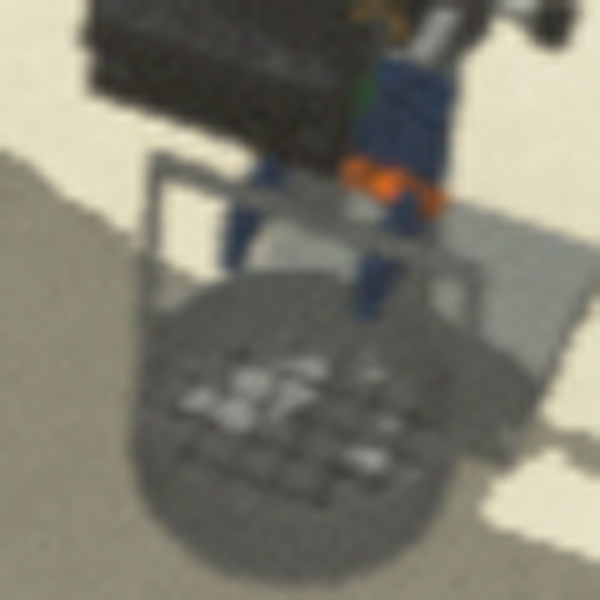

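View pics/c9.png

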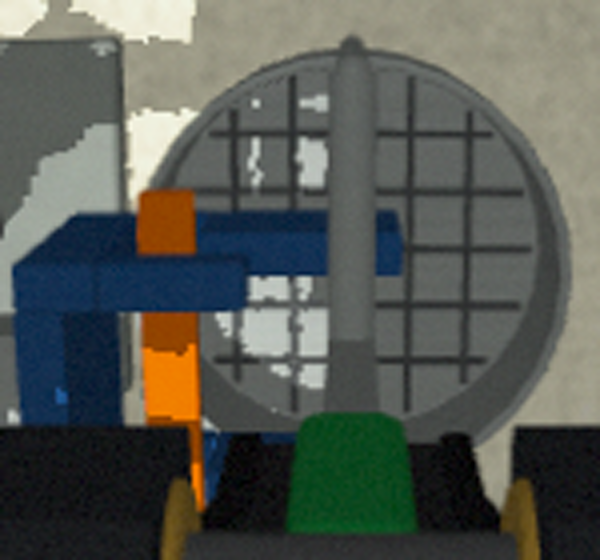

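The bar lies across the ledges, and the force may be just starting to change. I'll confirm that.

Emit:
{"method": "play_rows", "body": {"series": [[0,0,0.005,0,0,0,0],[0,0,0,0,0,0,0],[0,0,0,0,0,0,0]]}}

```text
time: 10.53
position: [0.579, 0.11, 0.2538]
tool_rot: [-0.07, 0.704, -0.704, 0.068]
ft_force: [-1.0, -0.4, 0.5]
grip_width: 0.0137
```

Emit:
{"method": "play_rows", "body": {"series": [[0,0,0.005,0,0,0,0],[0,0,0,0,0,0,0],[0,0,0,0,0,0,0]]}}

```text
time: 10.78
position: [0.5791, 0.1101, 0.2536]
tool_rot: [-0.07, 0.704, -0.704, 0.068]
ft_force: [-1.0, -0.4, 5.5]
grip_width: 0.0136
```

```bash
python3 - <<'E'
from h import *
bar([0,-26,8])
E
```

```text
t 10.78 bar [  0.2 -25.8  11.1] Fstand [-1.02 -0.2   5.53] M [0.09 0.5  0.  ] w 0.0136 xa [-1.e+00  2.e-04  2.e-03] ya [-2.e-03  8.e-04 -1.e+00]
shift [0.002 0.031 0.002]
```

Ledge contact is confirmed at TCP z ≈ 0.2538, so the hook is about 2.7 mm low. I'll lift to mid-window and slide in.

Emit:
{"method": "play_rows", "body": {"series": [[0,0,-0.02,0,0,0,0],[0,0,-0.02,0,0,0,0],[0,0,-0.015,0,0,0,0],[0,0,0,0,0,0,0],[0,0,0,0,0,0,0]]}}

```text
time: 11.2
position: [0.5788, 0.11, 0.2576]
tool_rot: [-0.07, 0.704, -0.703, 0.068]
ft_force: [-0.0, -0.1, -4.2]
grip_width: 0.0141
```

```bash
python3 - <<'E'
from h import *
bar([0,0,15.8])
E
```

```text
t 11.2 bar [ -0.2 -25.8  15.1] Fstand [-0.05 -0.13 -4.2 ] M [-0.04  0.06  0.03] w 0.0141 xa [-1.0e+00  4.0e-04  3.7e-03] ya [-0.0037  0.0012 -1.    ]
shift [-0.002 -0.006 -0.258]
```

Emit:
{"method": "play_rows", "body": {"series": [[0,0,-0.006,-0.02,0,0,0],[0,0,0,-0.04,0,0,0],[0,0,0,-0.04,0,0,0],[0,0,0,-0.04,0,0,0],[0,0,0,-0.04,0,0,0],[0,0,0,-0.03,0,0,0],[0,0,0,0,0,0,0],[0,0,0,0,0,0,0]]}}

```text
time: 11.87
position: [0.5748, 0.1309, 0.2589]
tool_rot: [-0.07, 0.704, -0.704, 0.068]
ft_force: [0.5, -0.3, -4.0]
grip_width: 0.0136
```

```bash
python3 - <<'E'
from h import *
from rig import eyes
bar([0,0,15.8])
im=eyes.camera('wrist'); cv2.imwrite(f'pics/wrist8.png',im[:,:,::-1])
im=eyes.camera('scene'); cv2.imwrite(f'pics/scene8.png',im[:,:,::-1])
b=cv2.imread('pics/wrist8.png')[130:270,190:340]; cv2.imwrite('pics/c10.png',cv2.resize(b,None,fx=4,fy=4,interpolation=cv2.INTER_CUBIC))
E
```

```text
t 11.87 bar [-0.  -4.5 16.4] Fstand [ 0.45 -0.39 -3.96] M [ 0.02 -0.03  0.02] w 0.0136 xa [-1.0e+00 -3.0e-04  2.9e-03] ya [-2.9e-03  8.0e-04 -1.0e+00]
shift [-0.     0.006 -0.045]
```

View pics/c10.png

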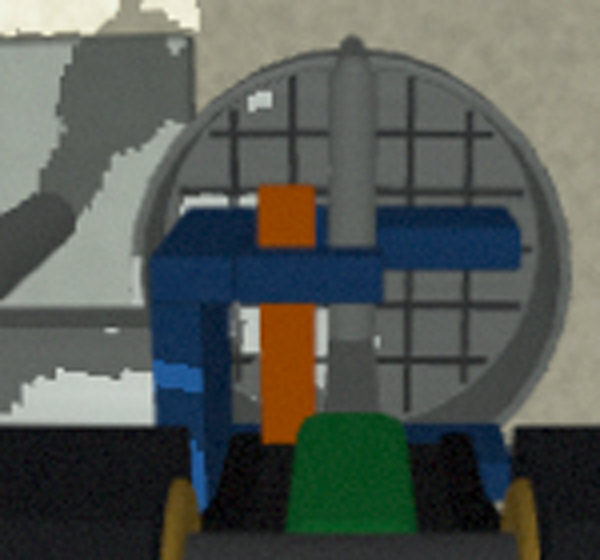

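The bar is now under the roof, with about 10 mm to go before it is over the shoe.

Emit:
{"method": "play_rows", "body": {"series": [[0,0,0,-0.02,0,0,0],[0,0,0,-0.02,0,0,0],[0,0,0,-0.02,0,0,0],[0,0,0,0,0,0,0],[0,0,0,0,0,0,0]]}}

```text
time: 12.38
position: [0.5736, 0.1367, 0.2588]
tool_rot: [-0.07, 0.704, -0.704, 0.068]
ft_force: [0.5, 0.2, -4.0]
grip_width: 0.0138
```

Emit:
{"method": "play_rows", "body": {"series": [[0,0,0,-0.01,0,0,0],[0,0,0,-0.01,0,0,0],[0,0,0,0,0,0,0],[0,0,0,0,0,0,0]]}}

```text
time: 12.72
position: [0.5733, 0.1385, 0.2589]
tool_rot: [-0.07, 0.704, -0.703, 0.068]
ft_force: [0.4, 0.2, -4.3]
grip_width: 0.0139
```

Emit:
{"method": "play_rows", "body": {"series": [[0,0,0,-0.01,0,0,0],[0,0,0,0,0,0,0],[0,0,0,0,0,0,0]]}}

```text
time: 12.97
position: [0.5731, 0.1395, 0.2588]
tool_rot: [-0.07, 0.704, -0.703, 0.068]
ft_force: [0.4, -0.5, -4.4]
grip_width: 0.0137
```

Emit:
{"method": "play_rows", "body": {"series": [[0,0,0,-0.01,0,0,0],[0,0,0,0,0,0,0],[0,0,0,0,0,0,0]]}}

```text
time: 13.22
position: [0.5729, 0.1405, 0.2588]
tool_rot: [-0.07, 0.704, -0.703, 0.068]
ft_force: [-0.2, -0.2, -4.0]
grip_width: 0.0136
```

Emit:
{"method": "play_rows", "body": {"series": [[0,0,0,-0.01,0,0,0],[0,0,0,0,0,0,0],[0,0,0,0,0,0,0]]}}

```text
time: 13.47
position: [0.5727, 0.1415, 0.2588]
tool_rot: [-0.07, 0.704, -0.703, 0.068]
ft_force: [1.3, -0.8, -4.8]
grip_width: 0.0136
```

```bash
python3 - <<'E'
from h import *
bar([0,6,15.8])
E
```

```text
t 13.47 bar [-0.   6.3 16.3] Fstand [ 1.13 -1.07 -4.84] M [ 0.02  0.05 -0.01] w 0.0136 xa [-1.e+00  3.e-04  3.e-03] ya [-0.003  0.001 -1.   ]
shift [-0.     0.005  0.003]
```

Now at y = 6.3. I'll keep feeling for the back wall.

Emit:
{"method": "play_rows", "body": {"series": [[0,0,0,-0.01,0,0,0],[0,0,0,0,0,0,0],[0,0,0,0,0,0,0]]}}

```text
time: 13.72
position: [0.5725, 0.1425, 0.2588]
tool_rot: [-0.07, 0.704, -0.703, 0.068]
ft_force: [0.3, 1.1, -4.5]
grip_width: 0.014
```

Emit:
{"method": "play_rows", "body": {"series": [[0,0,0,-0.01,0,0,0],[0,0,0,0,0,0,0],[0,0,0,0,0,0,0]]}}

```text
time: 13.97
position: [0.5723, 0.1434, 0.2588]
tool_rot: [-0.07, 0.704, -0.703, 0.068]
ft_force: [-0.3, -0.1, -4.7]
grip_width: 0.0136
```

```bash
python3 - <<'E'
from h import *
bar([0,6,15.8])
E
```

```text
t 13.97 bar [ 0.   8.3 16.3] Fstand [-0.34  0.   -4.74] M [0.02 0.05 0.01] w 0.0136 xa [-1.e+00  3.e-04  3.e-03] ya [-0.003  0.001 -1.   ]
shift [0.    0.005 0.023]
```

Emit:
{"method": "play_rows", "body": {"series": [[0,0,0,-0.007,0,0,0],[0,0,0,0,0,0,0],[0,0,0,0,0,0,0]]}}

```text
time: 14.22
position: [0.5722, 0.1441, 0.2588]
tool_rot: [-0.07, 0.704, -0.703, 0.068]
ft_force: [-0.2, 0.7, -5.2]
grip_width: 0.0137
```

Emit:
{"method": "play_rows", "body": {"series": [[0,0,0,-0.007,0,0,0],[0,0,0,0,0,0,0],[0,0,0,0,0,0,0]]}}

```text
time: 14.47
position: [0.5721, 0.1448, 0.2589]
tool_rot: [-0.07, 0.704, -0.703, 0.068]
ft_force: [0.2, -0.5, -5.2]
grip_width: 0.0132
```

```bash
python3 - <<'E'
from h import *
from rig import eyes
bar([0,6,15.8])
im=eyes.camera('wrist'); cv2.imwrite(f'pics/wrist9.png',im[:,:,::-1])
b=cv2.imread('pics/wrist9.png')[130:270,190:340]; cv2.imwrite('pics/c11.png',cv2.resize(b,None,fx=4,fy=4,interpolation=cv2.INTER_CUBIC))
E
```

```text
t 14.47 bar [ 0.   9.6 16.3] Fstand [ 0.13 -0.51 -5.17] M [ 0.    0.03 -0.01] w 0.0132 xa [-1.0e+00  3.0e-04  2.9e-03] ya [-0.0029  0.001  -1.    ]
shift [0.    0.005 0.036]
```

View pics/c11.png

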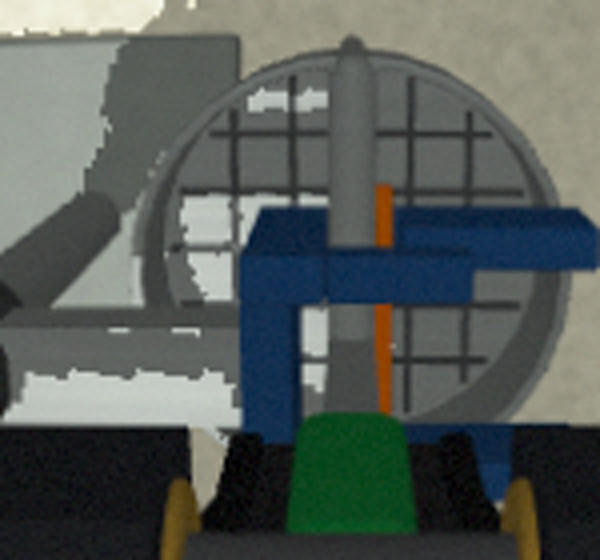

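The camera is directly above the bar. The roof edge is at column 473 and the wall seam at 327, so the bar at 352 is about 4 mm from the wall plane, i.e. at contact. One more feel.

Emit:
{"method": "play_rows", "body": {"series": [[0,0,0,-0.006,0,0,0],[0,0,0,0,0,0,0],[0,0,0,0,0,0,0]]}}

```text
time: 14.77
position: [0.572, 0.145, 0.2589]
tool_rot: [0.07, -0.704, 0.704, -0.068]
ft_force: [0.9, -1.4, -5.2]
grip_width: 0.0136
```

Emit:
{"method": "play_rows", "body": {"series": [[0,0,0,-0.006,0,0,0],[0,0,0,0,0,0,0],[0,0,0,0,0,0,0]]}}

```text
time: 15.02
position: [0.572, 0.1453, 0.2589]
tool_rot: [0.07, -0.703, 0.704, -0.068]
ft_force: [0.4, -3.2, -5.2]
grip_width: 0.0139
```

```bash
python3 - <<'E'
from h import *
bar([0,6,15.8])
E
```

```text
t 15.02 bar [ 0.  10.  16.3] Fstand [-0.27 -3.23 -5.23] M [-0.89  0.04  0.03] w 0.0139 xa [-1.e+00  1.e-04  3.e-03] ya [-3.e-03 -5.e-04 -1.e+00]
shift [0.    0.005 0.04 ]
```

The back wall is felt (Fy −3.2 N), so home y ≈ 7.2. I'll back off to centre, then lower.

Emit:
{"method": "play_rows", "body": {"series": [[0,0,0,0.015,0,0,0],[0,0,0,0.019,0,0,0],[0,0,0,0,0,0,0],[0,0,0,0,0,0,0]]}}

```text
time: 15.35
position: [0.5724, 0.143, 0.2588]
tool_rot: [-0.07, 0.704, -0.703, 0.068]
ft_force: [0.2, 0.3, -4.5]
grip_width: 0.0139
```

```bash
python3 - <<'E'
from h import *
bar([0,7.2,7])
E
```

```text
t 15.35 bar [-0.   7.9 16.3] Fstand [ 0.28  0.22 -4.51] M [-0.03 -0.05  0.04] w 0.0139 xa [-1.e+00  7.e-04  3.e-03] ya [-0.003   0.0022 -1.    ]
shift [-0.001  0.093  0.007]
```

Emit:
{"method": "play_rows", "body": {"series": [[0,0,0.01,0.007,0,0,0],[0,0,0.02,0,0,0,0],[0,0,0.02,0,0,0,0],[0,0,0.02,0,0,0,0],[0,0,0.02,0,0,0,0],[0,0,0,0,0,0,0],[0,0,0,0,0,0,0]]}}

```text
time: 15.93
position: [0.5724, 0.142, 0.2496]
tool_rot: [-0.07, 0.704, -0.703, 0.068]
ft_force: [-0.3, 0.1, -5.3]
grip_width: 0.0137
```

```bash
python3 - <<'E'
from h import *
bar([0,7.2,3.3])
E
```

```text
t 15.93 bar [-0.2  6.8  7.1] Fstand [-0.25  0.16 -5.32] M [-0.03 -0.07 -0.01] w 0.0137 xa [-1.0e+00  3.0e-04  3.5e-03] ya [-0.0035  0.0012 -1.    ]
shift [-0.002  0.038 -0.004]
```

In the throat with no contact (bar 10 mm above home, below the ledge-top rest height). I'll step down to the shoe.

Emit:
{"method": "play_rows", "body": {"series": [[0,0,0.01,-0.002,0,0,0],[0,0,0.01,0,0,0,0],[0,0,0,0,0,0,0],[0,0,0,0,0,0,0]]}}

```text
time: 16.27
position: [0.5725, 0.1421, 0.2478]
tool_rot: [-0.07, 0.704, -0.703, 0.068]
ft_force: [0.0, -0.8, -4.5]
grip_width: 0.0139
```

Emit:
{"method": "play_rows", "body": {"series": [[0,0,0.01,0,0,0,0],[0,0,0,0,0,0,0],[0,0,0,0,0,0,0]]}}

```text
time: 16.52
position: [0.5725, 0.1421, 0.2468]
tool_rot: [-0.07, 0.704, -0.703, 0.068]
ft_force: [0.5, 0.8, -5.0]
grip_width: 0.0139
```

Emit:
{"method": "play_rows", "body": {"series": [[0,0,0.01,0,0,0,0],[0,0,0,0,0,0,0],[0,0,0,0,0,0,0]]}}

```text
time: 16.77
position: [0.5727, 0.1421, 0.2459]
tool_rot: [-0.07, 0.704, -0.703, 0.068]
ft_force: [1.1, -0.2, -3.3]
grip_width: 0.0135
```

Emit:
{"method": "play_rows", "body": {"series": [[0,0,0.01,0,0,0,0],[0,0,0,0,0,0,0],[0,0,0,0,0,0,0]]}}

```text
time: 17.02
position: [0.5727, 0.1421, 0.2456]
tool_rot: [-0.07, 0.704, -0.704, 0.068]
ft_force: [-1.4, -0.3, 2.2]
grip_width: 0.0136
```

```bash
python3 - <<'E'
from h import *
bar([0,7.2,-2.7])
E
```

```text
t 17.02 bar [0.2 6.9 3.1] Fstand [-1.46 -0.01  2.16] M [ 0.06  0.34 -0.01] w 0.0136 xa [-1.0e+00  4.0e-04  2.2e-03] ya [-2.2e-03  9.0e-04 -1.0e+00]
shift [ 0.002  0.058 -0.003]
```

The shoe is touched at TCP z 0.2458, exactly 6 mm above predicted home. I'll press it down gently.

Emit:
{"method": "play_rows", "body": {"series": [[0,0,0.008,0,0,0,0],[0,0,0,0,0,0,0],[0,0,0,0,0,0,0]]}}

```text
time: 17.27
position: [0.5727, 0.1421, 0.2446]
tool_rot: [-0.07, 0.704, -0.704, 0.068]
ft_force: [-1.5, 0.2, 3.0]
grip_width: 0.0136
```

Emit:
{"method": "play_rows", "body": {"series": [[0,0,0.01,0,0,0,0],[0,0,0,0,0,0,0],[0,0,0,0,0,0,0]]}}

```text
time: 17.52
position: [0.5727, 0.1421, 0.2431]
tool_rot: [-0.07, 0.704, -0.703, 0.068]
ft_force: [-1.5, 0.1, 3.2]
grip_width: 0.0139
```

Emit:
{"method": "play_rows", "body": {"series": [[0,0,0.01,0,0,0,0],[0,0,0,0,0,0,0],[0,0,0,0,0,0,0]]}}

```text
time: 17.77
position: [0.5727, 0.1421, 0.2419]
tool_rot: [-0.07, 0.704, -0.703, 0.068]
ft_force: [-0.9, -0.2, 3.2]
grip_width: 0.0138
```

```bash
python3 - <<'E'
from h import *
bar([0,7.2,-2.7])
E
```

```text
t 17.77 bar [ 0.1  6.9 -0.6] Fstand [-0.96  0.03  3.23] M [ 0.02  0.22 -0.  ] w 0.0138 xa [-1.0e+00  4.0e-04  2.7e-03] ya [-0.0027  0.001  -1.    ]
shift [ 0.001  0.021 -0.003]
```

The shoe is sliding down under about 8 N. I'll continue to the buffer.

Emit:
{"method": "play_rows", "body": {"series": [[0,0,0.01,0,0,0,0],[0,0,0,0,0,0,0],[0,0,0,0,0,0,0]]}}

```text
time: 18.02
position: [0.5727, 0.1421, 0.2409]
tool_rot: [-0.07, 0.704, -0.703, 0.068]
ft_force: [-0.4, -1.3, 2.4]
grip_width: 0.0132
```

Emit:
{"method": "play_rows", "body": {"series": [[0,0,0.01,0,0,0,0],[0,0,0,0,0,0,0],[0,0,0,0,0,0,0]]}}

```text
time: 18.27
position: [0.5727, 0.1421, 0.24]
tool_rot: [-0.07, 0.704, -0.703, 0.068]
ft_force: [0.2, -0.1, 2.1]
grip_width: 0.0135
```

Emit:
{"method": "play_rows", "body": {"series": [[0,0,0.005,0,0,0,0],[0,0,0,0,0,0,0],[0,0,0,0,0,0,0]]}}

```text
time: 18.52
position: [0.5727, 0.1421, 0.2398]
tool_rot: [-0.07, 0.704, -0.703, 0.068]
ft_force: [-0.3, 0.1, 4.7]
grip_width: 0.0138
```

```bash
python3 - <<'E'
from h import *
bar([0,7.2,-2.7])
E
```

```text
t 18.52 bar [ 0.1  6.9 -2.7] Fstand [-0.23  0.16  4.67] M [ 0.02  0.18 -0.02] w 0.0138 xa [-1.0e+00  3.0e-04  2.5e-03] ya [-2.5e-03  9.0e-04 -1.0e+00]
shift [ 0.001 -0.    -0.003]
```

Emit:
{"method": "play_rows", "body": {"series": [[0,0,0.006,0,0,0,0],[0,0,0,0,0,0,0],[0,0,0,0,0,0,0]]}}

```text
time: 18.77
position: [0.5727, 0.1421, 0.2398]
tool_rot: [-0.07, 0.704, -0.704, 0.068]
ft_force: [-1.6, -0.3, 6.8]
grip_width: 0.0135
```

Emit:
{"method": "play_rows", "body": {"series": [[0,0,0.006,0,0,0,0],[0,0,0,0,0,0,0],[0,0,0,0,0,0,0]]}}

```text
time: 19.02
position: [0.5727, 0.1422, 0.2397]
tool_rot: [-0.07, 0.704, -0.704, 0.068]
ft_force: [-2.7, -0.7, 9.7]
grip_width: 0.0138
```

```bash
python3 - <<'E'
from h import *
bar([0,7.2,-2.7])
E
```

```text
t 19.02 bar [ 0.3  6.9 -2.8] Fstand [-2.82 -0.11  9.65] M [ 0.07  0.49 -0.01] w 0.0138 xa [-1.0e+00  3.0e-04  1.8e-03] ya [-1.8e-03  8.0e-04 -1.0e+00]
shift [ 0.003 -0.001 -0.003]
```

Emit:
{"method": "play_rows", "body": {"series": [[0,0,0.004,0,0,0,0],[0,0,0,0,0,0,0],[0,0,0,0,0,0,0],[0,0,0,0,0,0,0]]}}

```text
time: 19.35
position: [0.5727, 0.1421, 0.2397]
tool_rot: [-0.07, 0.704, -0.704, 0.068]
ft_force: [-2.3, -0.5, 11.2]
grip_width: 0.0134
```

```bash
python3 - <<'E'
from h import *
from rig import eyes
bar([0,7.2,-2.7])
for n in('wrist','scene'):
    im=eyes.camera(n); cv2.imwrite(f'pics/{n}10.png',im[:,:,::-1])
b=cv2.imread('pics/wrist10.png')[130:270,190:340]; cv2.imwrite('pics/c12.png',cv2.resize(b,None,fx=4,fy=4,interpolation=cv2.INTER_CUBIC))
a=cv2.imread('pics/scene10.png')[150:230,280:360]; cv2.imwrite('pics/c13.png',cv2.resize(a,(560,560),interpolation=cv2.INTER_CUBIC))
bar()
E
```

```text
t 19.35 bar [ 0.3  6.9 -2.8] Fstand [-2.370e+00  1.000e-02  1.115e+01] M [ 0.06  0.61 -0.01] w 0.0134 xa [-1.0e+00  2.0e-04  1.7e-03] ya [-1.7e-03  7.0e-04 -1.0e+00]
shift [ 0.003 -0.001 -0.003]
t 19.45 bar [ 0.3  6.9 -2.8] Fstand [-2.35  0.77 11.26] M [ 0.08  0.61 -0.01] w 0.0137 xa [-1.0e+00  2.0e-04  1.6e-03] ya [-1.6e-03  7.0e-04 -1.0e+00]
```

View pics/c12.png

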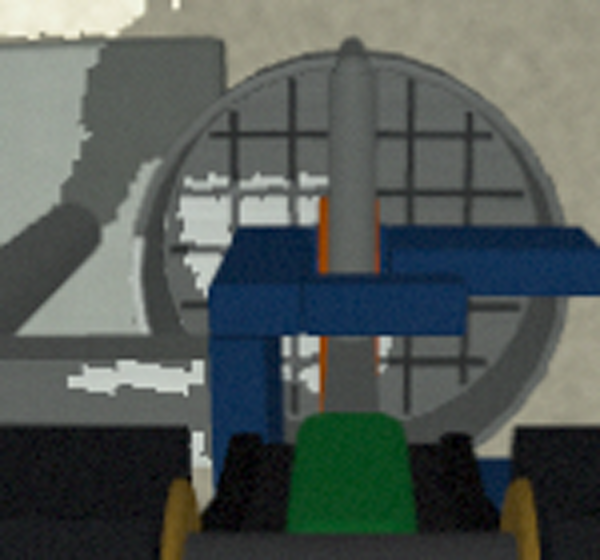

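View pics/c13.png

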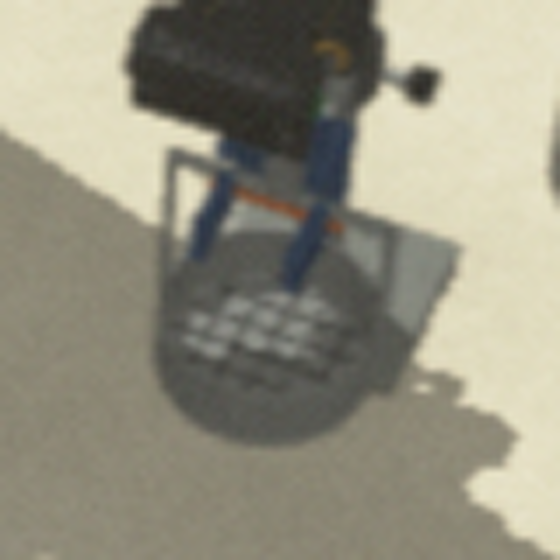

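The bar sits centred on the shoe, with orange visible on both sides. It travelled 6.1 mm from first shoe contact, and the force has now risen from 8 to about 16 N without further travel. So it is home. I'll unload softly before letting go.

Emit:
{"method": "play_rows", "body": {"series": [[0,0,-0.006,0,0,0,0],[0,0,-0.006,0,0,0,0],[0,0,-0.004,0,0,0,0],[0,0,0,0,0,0,0],[0,0,0,0,0,0,0],[0,0,0,0,0,0,0]]}}

```text
time: 19.95
position: [0.5727, 0.1422, 0.2397]
tool_rot: [-0.07, 0.704, -0.703, 0.068]
ft_force: [-1.2, -0.5, 5.1]
grip_width: 0.0135
```

```bash
python3 - <<'E'
from h import *
bar([0,7.2,-2.7])
E
```

```text
t 19.95 bar [ 0.2  6.9 -2.8] Fstand [-1.3  -0.27  5.06] M [ 0.04  0.18 -0.02] w 0.0135 xa [-1.0e+00  3.0e-04  2.6e-03] ya [-0.0026  0.001  -1.    ]
shift [ 0.002 -0.001 -0.003]
```

Emit:
{"method": "play_rows", "body": {"series": [[0,0,-0.004,0,0,0,0],[0,0,0,0,0,0,0],[0,0,0,0,0,0,0]]}}

```text
time: 20.2
position: [0.5727, 0.1421, 0.2398]
tool_rot: [-0.07, 0.704, -0.703, 0.068]
ft_force: [-0.2, 0.8, 2.3]
grip_width: 0.0139
```

Emit:
{"method": "play_rows", "body": {"series": [[0,0,-0.003,0,0,0,0],[0,0,0,0,0,0,0],[0,0,0,0,0,0,0]]}}

```text
time: 20.45
position: [0.5727, 0.1421, 0.2398]
tool_rot: [-0.07, 0.704, -0.703, 0.068]
ft_force: [0.6, 0.5, -0.5]
grip_width: 0.0138
```

```bash
python3 - <<'E'
from h import *
bar([0,7.2,-2.7])
E
```

```text
t 20.45 bar [ 0.1  6.9 -2.7] Fstand [ 0.73  0.37 -0.54] M [-0.   -0.23  0.  ] w 0.0138 xa [-1.e+00  4.e-04  3.e-03] ya [-0.003   0.0011 -1.    ]
shift [ 0.001 -0.    -0.003]
```

Only the basket's weight rests on the shoe now. Letting go with a partial opening, to stay clear of the post.

Emit:
{"method": "play_rows", "body": {"series": [[0.2,0,0,0,0,0,0],[0.3,0,0,0,0,0,0],[0.45,0,0,0,0,0,0],[0.45,0,0,0,0,0,0],[0.45,0,0,0,0,0,0],[0.45,0,0,0,0,0,0],[0.45,0,0,0,0,0,0],[0.45,0,0,0,0,0,0]]}}

```text
time: 21.12
position: [0.5725, 0.1421, 0.2403]
tool_rot: [-0.07, 0.704, -0.703, 0.068]
ft_force: [0.4, 0.1, -0.1]
grip_width: 0.0385
```

```bash
python3 - <<'E'
from h import *
from rig import eyes
bar([0,7.2,-2.7])
for n in('wrist',):
    im=eyes.camera(n); cv2.imwrite(f'pics/{n}11.png',im[:,:,::-1])
E
```

```text
t 21.12 bar [-0.1  6.9 -2.2] Fstand [ 0.37 -0.02 -0.09] M [0.03 0.   0.01] w 0.0385 xa [-1.e+00  3.e-04  3.e-03] ya [-0.003  0.001 -1.   ]
shift [-0.001  0.005 -0.003]
```

View pics/wrist11.png

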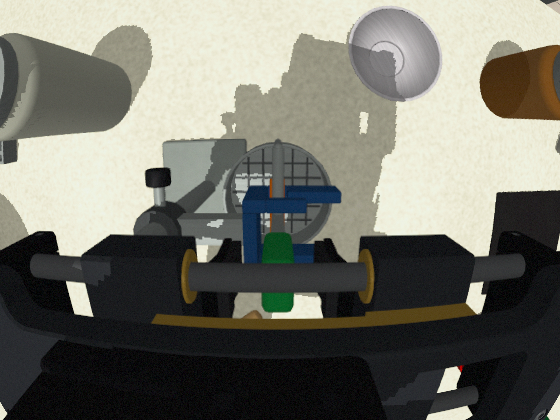

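The jaws are open and clear on both sides of the grip (fingers ~225 and ~330, grip 277). Retreating straight up.

Emit:
{"method": "play_rows", "body": {"series": [[0.45,0,-0.05,0,0,0,0],[0.45,0,-0.1,0,0,0,0],[0.45,0,-0.2,0,0,0,0],[0.45,0,-0.3,0,0,0,0],[0.45,0,-0.3,0,0,0,0],[0.45,0,-0.3,0,0,0,0],[0.45,0,-0.2,0,0,0,0],[0.45,0.3,0,0,0,0,0],[0.45,0.3,0,0,0,0,0],[0.45,0.3,0,0,0,0,0],[0.45,0.3,0,0,0,0,0],[0.45,0,0,0,0,0,0]]}}

```text
time: 22.17
position: [0.4493, 0.1186, 0.3863]
tool_rot: [-0.072, 0.704, -0.703, 0.066]
ft_force: [-0.8, -0.2, 0.2]
grip_width: 0.0393
```

Emit:
{"method": "play_rows", "body": {"series": [[0.45,0,0,0,0,0,0],[0.45,0,0,0,0,0,0],[0.45,0,0,0,0,0,0],[0.45,0,0,0,0,0,0]]}}

```text
time: 22.5
position: [0.4565, 0.1188, 0.3858]
tool_rot: [-0.07, 0.704, -0.703, 0.068]
ft_force: [-0.0, 0.9, -0.2]
grip_width: 0.0393
```

```bash
python3 - <<'E'
from h import *
from rig import eyes
import pickle
bar()
pickle.dump(eyes.camera_params('wrist'),open('w12.pkl','wb'))
for n in('wrist','scene','top'):
    im=eyes.camera(n); cv2.imwrite(f'pics/{n}12.png',im[:,:,::-1])
a=cv2.imread('pics/scene12.png')[140:220,280:360]; cv2.imwrite('pics/c14.png',cv2.resize(a,(560,560),interpolation=cv2.INTER_CUBIC))
E
```

```text
t 22.5 bar [-118.3    6.6  143.3] Fstand [ 0.13  0.88 -0.18] M [ 0.02 -0.01 -0.02] w 0.0393 xa [-1.0e+00  3.0e-04  2.1e-03] ya [-2.1e-03  9.0e-04 -1.0e+00]
```

View pics/wrist12.png

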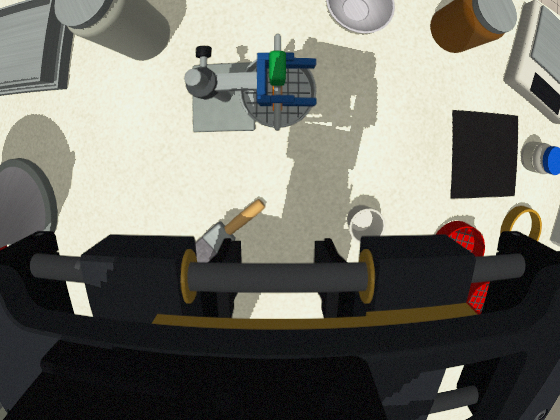

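View pics/c14.png

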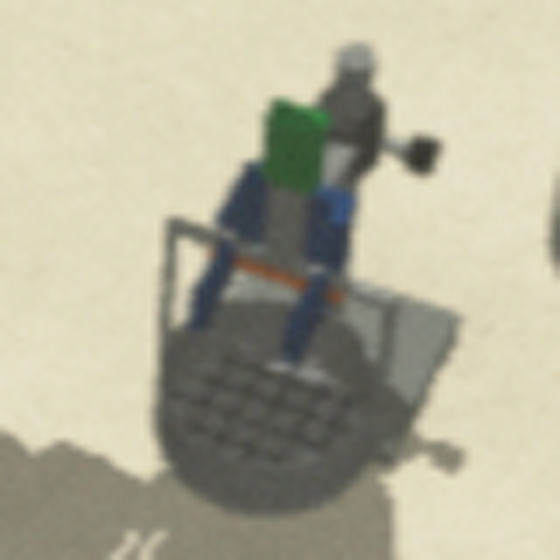

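View pics/scene12.png

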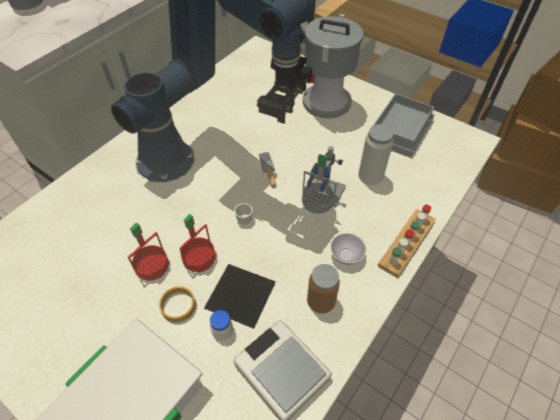

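The basket hangs on the hook with the gripper clear. One numeric check on uprightness, height and stillness.

```bash
python3 - <<'E'
from h import *
from rig import eyes
import pickle
p=eyes.camera_params('wrist')
im=eyes.camera('wrist'); cv2.imwrite('pics/wrist13.png',im[:,:,::-1]); 
a=cv2.imread('pics/wrist12.png').astype(int);b=cv2.imread('pics/wrist13.png').astype(int)
sub=np.abs(a-b)[25:135,230:330]; print('diff',sub.mean(),np.percentile(sub,99))
c=b[25:135,230:340].astype(np.uint8); c=cv2.resize(c,None,fx=5,fy=5,interpolation=cv2.INTER_CUBIC)
for q in [(0,0,94),(13,7,94),(-13,7,94),(13,-7,94),(-13,-7,94),(52,0,0),(-52,0,0),(0,52,-80),(0,-52,-80)]:
    X=T2(*S,(q[0]/1e3,(q[1]+6.9)/1e3,.165+(q[2]-2.7)/1e3)); 
    u=proj('wrist',X,p)[0]; print(q,u.round(1),proj('scene',X)[0].round(1)); cv2.drawMarker(c,tuple(int(v) for v in (u-[230,25]+.5)*5),(0,0,255),0,10,1)
cv2.imwrite('pics/c15.png',c)
E
```

```text
diff 6.746424242424243 69.0
(0, 0, 94) [277.2  64.7] [321.9 156. ]
(13, 7, 94) [268.6  49.6] [326.9 155.8]
(-13, 7, 94) [268.6  80.1] [318.7 153.1]
(13, -7, 94) [285.9  49.6] [325.2 159. ]
(-13, -7, 94) [285.9  80.1] [316.9 156.2]
(52, 0, 0) [277.2  36.2] [335.4 182.8]
(-52, 0, 0) [277.3 127.5] [304.1 172. ]
(0, 52, -80) [238.4  90. ] [323.9 182.8]
(0, -52, -80) [316.1  89.9] [311.6 205.3]
```

View pics/c15.png

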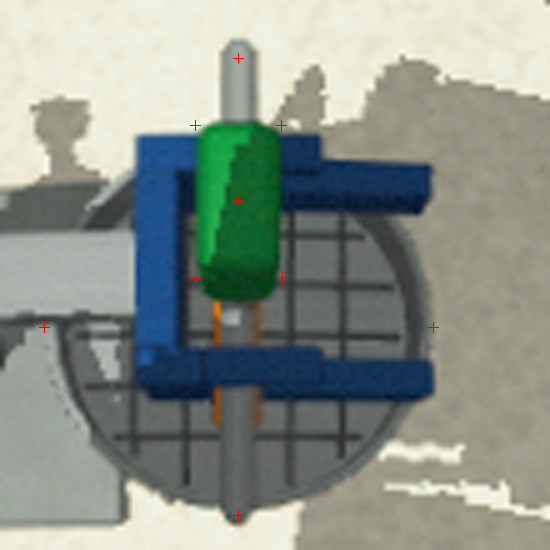

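```bash
python3 - <<'E'
from h import *
from rig import eyes,robot,ticket
a=eyes.camera('wrist').astype(int); 
for _ in range(5): b=eyes.camera('wrist').astype(int)
s=np.abs(a-b)[25:135,230:330]; print(s.mean(),np.percentile(s,99), robot.get_obs()['time'],robot.get_obs()['ft_force'])
if s.mean()<4: print(ticket.hand_in())
E
```

```text
3.494727272727273 38.0 23.0 [ 0.51423281 -0.90495847  0.82258177]
the job is handed in; nothing more can be done
None
```

The steel basket is hanging on the blue hook, and I handed the job in at about 23 s of the 51 s allowed.

- **Pick-up:** I gripped the basket by its green grip and brought it to the hook sideways.
- **Finding the hook:** I felt the ledge first, which put the hook about 2.7 mm lower than nominal. Then I slid the bar under the roof to the back wall, which put it about 7 mm further in than nominal. That is slightly outside the stated 6 mm, probably from camera error in locating the stand. I backed off to the middle of the throat before lowering.
- **Pressing home:** I pressed the shoe down about 6.1 mm from first touch. The force then rose to about 16 N with no further travel. The contact was far stiffer than the 7 N/mm stated for the buffer, so I cannot explain that part of the reading. The final height agrees with the ledge measurement to about 0.2 mm.
- **Release:** I took the pressing force off until only the basket's weight rested on the hook, opened the jaws partway and lifted clear.

**Last checks:**
- **Position:** In the wrist picture, the grip and bar are within 1–4 pixels of where an upright basket at home should be. The pan looked about 1.4 pixels off centre, much as it did before hanging.
- **Stillness:** The first two wrist pictures differed while the arm was still settling. A later pair, 0.25 s apart, differed less (mean 3.5 grey levels), just under the limit I had set. I took the rest as camera noise, so I saw no clear swinging, but the check was not decisive.
- **Shoe:** I judged it fully down from the bar's travel and height, because nothing reads it directly.
- **Bystanders:** They looked undisturbed in the final scene picture.

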